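Set the sample mill to its fine-grind notch

ROBOT

A 7-joint arm with a two-finger parallel gripper is mounted at the origin on the work surface. World frame = base frame: x ahead of the robot, y to its left, z up, the work surface at z = 0. Lengths are in m, angles in rad, forces in N, time in s.
With the tool pointing down it reaches from about 0.4 to 0.85 m from the base axis. Payload 4.5 kg.
Tool frame: the origin (TCP) lies on the mounting face of the last link; the fingertips stand 166 mm ahead of it and the grasp point (between the pads) lies 147 mm ahead of it; y points along the fingers, z is the direction in which the jaws open and shut, and the axes are right-handed (so a half turn about y gives the same grasp; the last joint's range is limited). The gripper opens to 88 mm and grips with 3 to 60 N. Pads are 18 mm wide; open, the fingers measure 123 mm over their backs; the gripper's body (75 mm by 187 mm) begins 45 mm behind the grasp point.
Start: joints at [-1.249, 0.689, -0.195, 1.565, 0.157, 0.902, -0.215], TCP at [0.177, 0.599, 0.405] pointing down, gripper open.
Joint ranges: [-3.01, 3.01], [-0.46, 2.08], [-1.47, 1.51], [0.13, 2.56], [-1, 4.14], [0.04, 2.09], [-2.66, 2.66]. Speed limits (rad/s): [2.57, 2.57, 3.14, 3.14, 3.14, 3.14, 3.14].

INTERFACE

Orientations are given as a unit quaternion [x, y, z, w].
In Python, from plant import r gives the robot as it stands.
- The arm moves only by the tool arm_command, never from a script. Its argument "deltas" is a list of rows, each an object of numbers: "dx", "dy", "dz": the shift along the tool's x, y, z each as a share of 1000 mm, from -1 to 1; "wx", "wy", "wz": the turn, a rotation vector about the tool's x, y, z each as a share of 45 degrees, from -1 to 1. In form: [{"dx": .., "dy": .., "dz": .., "wx": .., "wy": .., "wz": ..}, ...]. A call has exactly 5 rows; each row is the pose to reach, as a shift and turn from the pose commanded when the call began, along the tool's axes at that moment; what a row does not reach only later rows make up. A row lasts 1/10 s, in which the tool goes at most 50 mm and 8.59 degrees, less where a joint would pass 70% of its speed; a pose out of reach is approached as far as the arm can. A call with a number of a shift or a turn outside -1 to 1 is refused whole. A call with a gripper value outside its range is refused whole. "claw" is the opening, from -1 (shut) to 1 (fully open), set as the call begins (left out, the last holds). The fingers move at their own pace and stop on an object; "grip_force" is the grip in N (left out, the last holds). Time passes only in rows, so rows that repeat a pose let the fingers close, or fill a call up. It gives the time, the measured TCP pose, the force and the opening at its end, in the units of the state.
- r.get_state(): the state, without advancing time (a new reading comes with each control period).
- r.snapshot(name): name is "side" or "top"; returns the picture (480x640x3 uint8, red, green, blue); there is no depth.
- r.get_calibration(name): a dict with "vertical_fov" (degrees; the focal length in pixels is half the picture's height over the tangent of half this angle, whatever the lens; pixels are square), "cx", "cy" (the principal point, pixels), "k1" (the pictures are not rectified: a ray, as slopes to the right and down, at radius r is drawn at 1 + k1 r^2 times it, then the intrinsics apply), "R" (3x3) and "t" (3): a world point X has camera coordinates R X + t. Camera axes: x right, y down, z forward; pixel columns grow to the right and rows downward; lengths in m; the calibration is good to about 2 mm. A picture is of the moment at which its call begins. get_calibration takes no time and is no camera call.
- r.finish_job(): hands the job in, once; it reports no verdict.
The state is a dict: "clock": time; "q": joint angles; "qd": joint speeds; "joint_torque": joint torques, N m; "tool_pos": TCP position; "eef_rot": TCP orientation; "contact_force": force on the tool from outside, world axes, zero at the start; "moment": the same for the moment, N m; "opening": opening from 0.0 (shut) to 1.0 (fully open).
Only numpy, scipy, OpenCV 4.12 (cv2) and the standard library are available. Lean on these libraries where they do the work, as an engineer would, in place of code of your own. Each camera call takes 0.05 s, during which the arm holds its last target.

TASK

The biscuit sample mill on the bench is in park: set it to fine. Pull its black knob straight up out of its slot against the spring, turn it counter-clockwise (seen from above) towards the three small studs, and let it snap fully down into the fine notch. The studs mark the notch only roughly, so find it by feel: never force the knob sideways against the slot or notch walls, and leave the cup, the mortar bowl and the brush where they are.

Things in the scene. Friction and masses are not known exactly. Their poses are not given: they have to be found in the camera images.
- mill: White box-shaped bench mill, fixed to the bench, 170 x 260 mm at its base, flat lid 130 mm above the bench. Origin: centre of its underside; -x is its front, z up. The knob's axis is at x = -15, y = +60 mm. A steel hopper, 84 mm across, stands on the lid at x = 0, y = -65 mm and is 55 mm high.
- spindle: Steel spindle in the lid that carries the knob; origin on the knob's vertical axis at the lid's top face (130 mm above the bench), fixed to the mill, axes parallel to the mill's. Under the knob, hidden by its skirt, a steel ring has a wide park slot and two narrow notches, fine and coarse. The ring was set by hand: all three lie together up to 0.22 rad either way of their marks.
- fine_mark (a point): Middle of the three small steel studs on the lid, 40 mm from the knob's axis, that mark fine: 1.05 rad counter-clockwise of park. Park is marked by one flat steel bar at the front (-x) of the knob, coarse by one broad stud 1.05 rad clockwise of park. All are 3 mm high.
- selector (a joint): Turn of the knob, rad, counter-clockwise from above positive; 0: pointer at the park bar. Lifted, it turns freely (0.03 N m) from -1.6 to 1.6. The park slot leaves its key 0.28 rad of play each way; the fine notch lies at 1.05 +- 0.22 rad and leaves 0.05 rad each way; the coarse one at -1.05 +- 0.22. Against a slot's wall, turning with over 0.35 N m (20 N at the key) damages it.
- knob (a joint): How far the knob is pulled up, m: 0 fully down, about 0.007 to 0.008 with its flat key riding on the land between the slots, stop at 0.016. The spring pulls it down with 9 N at 0, 14 N at the stop. Let go between the slots it stays up there and slides round easily; when it comes over a slot and is held only loosely it snaps down by 8 mm.
- knob_grip (a point): Middle of the knob's bar grip, on its axis, 166 mm above the bench when down; moves and turns with the knob. The black bar is 46 mm long (along x; the end with the aluminium pointer line is at -x), 14 mm wide (along y) and 30 mm high; under it is a round skirt 54 mm across, its top face 15 mm below this point.
- cup: Bystander: steel sample cup under the spout at the mill's front, 60 mm across, 55 mm high; origin at its underside.
- mortar: Bystander: white porcelain mortar bowl left (+y) of the mill, 110 mm across, 55 mm high; origin at its underside.
- brush: Bystander: white cleaning brush, 200 mm long, lying on the bench behind the mill; origin at its underside.

How it is judged:
On the way, in this order (a step that is already met when the one before it is completed fails the run):
1. the knob is pulled up out of the park slot (7 mm or more) (value of joint knob above 0.007 m and value of joint selector below 0.55 rad), for 0.1 s.
2. still up (4 mm or more), it is turned counter-clockwise past 0.6 rad (value of joint knob above 0.004 m and value of joint selector above 0.6 rad), for 0.05 s.
3. it has snapped down into the fine notch (value of joint knob below 0.002 m and value of joint selector between 0.75 and 1.35 rad), for 0.2 s.
At the end, for the whole second after the job is handed in: The knob is fully down (within 2 mm) in the fine notch, its angle between 0.75 and 1.35 rad counter-clockwise of park, at rest and let go (all of step 3 and velocity of joint selector between -0.05 and 0.05 rad/s and contact force between the fingers and spindle below 0.1 N); the robot touches nothing.
It fails at once if the knob's key is forced against the ring with more than 20 N (contact force between spindle and mill above 20 N).
It fails at once if the cup, the mortar or the brush is moved by more than 30 mm (distance of any of cup, mortar, brush from where it was at the start of the episode above 0.03 m).
It also fails if it takes over 48 s, if anything falls off the work surface, if the arm or the gripper's body presses on something with over 40 N, if the wrist force passes 120 N, or if a joint passes its speed limit or range.

## Working session

There is one attempt and no reset: what is moved stays moved. The work goes in short steps, Python scripts to look and compute and a tool call to move; the robot and the scene stay as the last step left them, time stands still between calls to the robot, and variables do not carry over. Pictures are saved under pics/ and viewed, and the job is handed in when it is done.

Besides the shell and the picture viewer there is one more tool, called by a JSON object that holds its "op" and its "data", one argument or row to a line. arm_command: Moves the arm, as the interface text tells. Shift numbers are shares of 1000 mm and turn numbers shares of 45 degrees, none past 1 either way. Its arguments: {"type":"object","properties":{"deltas":{"type":"array","items":{"type":"object","properties":{"dx":{"type":"number","minimum":-1,"maximum":1},"dy":{"type":"number","minimum":-1,"maximum":1},"dz":{"type":"number","minimum":-1,"maximum":1},"wx":{"type":"number","minimum":-1,"maximum":1},"wy":{"type":"number","minimum":-1,"maximum":1},"wz":{"type":"number","minimum":-1,"maximum":1}}}},"claw":{"type":"number"},"grip_force":{"type":"number"}},"required":["deltas"]}

```bash
ls; mkdir -p pics; cat > a.py <<'E'
from plant import r
import cv2,numpy as np
s=r.get_state()
for k,v in s.items(): print(k,np.round(v,4))
for n in("side","top"):
    c=r.get_calibration(n); print(n,c)
    cv2.imwrite(f"pics/{n}0.png",r.snapshot(n)[:,:,::-1])
E
python3 a.py
```

```text
pics
clock 0.0
q [-1.2492  0.6899 -0.1945  1.5663  0.1573  0.9025 -0.2151]
qd [ 0.0007 -0.0017 -0.0011  0.0013 -0.001   0.0001  0.0014]
joint_torque [ 3.00000e-04 -5.27547e+01 -1.26710e+00 -1.53430e+01 -5.27000e-02
  6.40000e-03  2.00000e-04]
tool_pos [0.1773 0.599  0.4039]
eef_rot [ 0.7004 -0.1014  0.1013 -0.6992]
contact_force [ 0.3319  0.427  -0.0526]
moment [-0.0185  0.0128  0.0149]
opening 0.9978
side {'vertical_fov': 56.122349683602884, 'cx': 317.6496313420322, 'cy': 248.39066367523935, 'k1': -0.016564042558192577, 'R': array([[-0.80555359, -0.59250629,  0.00443916],
       [-0.40364937,  0.54327405, -0.73615249],
       [ 0.4337633 , -0.59480215, -0.67680115]]), 't': array([0.55344954, 0.2831027 , 0.65178741])}
top {'vertical_fov': 52.73587851962711, 'cx': 319.92541200409073, 'cy': 239.07038136889895, 'k1': -0.016465719206377096, 'R': array([[ 0.01407831, -0.99929594,  0.03477679],
       [-0.99629797, -0.01696898, -0.08427585],
       [ 0.08480664, -0.03346158, -0.99583541]]), 't': array([0.07738987, 0.57213988, 0.91714552])}
```

View pics/side0.png

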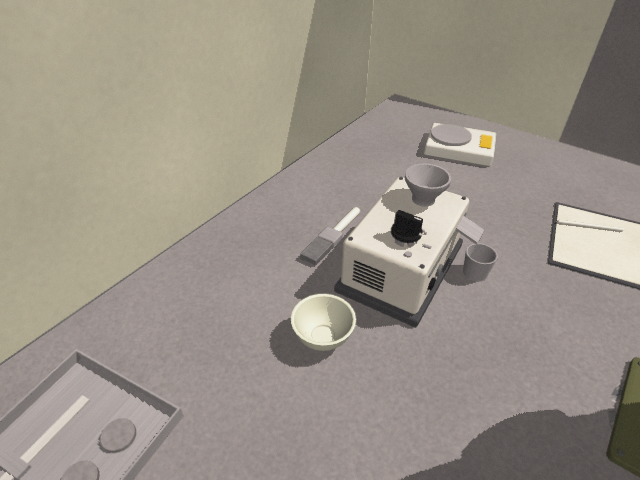

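View pics/top0.png

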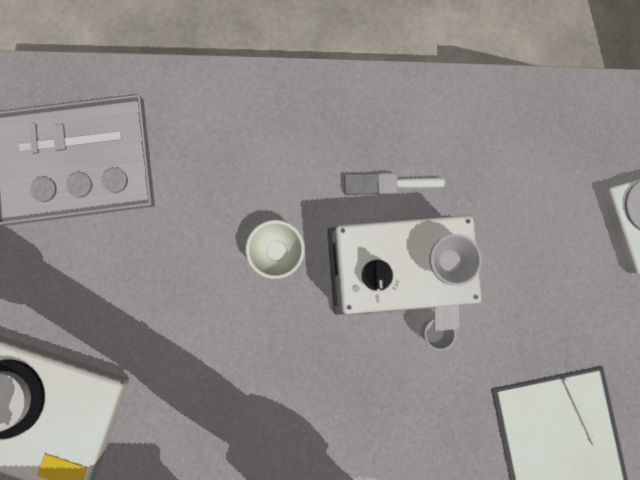

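```bash
python3 - <<'E'
import cv2
i=cv2.imread("pics/top0.png");cv2.imwrite("pics/topc.png",cv2.resize(i[205:325,325:485],None,fx=5,fy=5,interpolation=cv2.INTER_CUBIC))
i=cv2.imread("pics/side0.png");cv2.imwrite("pics/sidec.png",cv2.resize(i[160:280,340:500],None,fx=5,fy=5,interpolation=cv2.INTER_CUBIC))
E
```

```text
(no output)
```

View pics/topc.png

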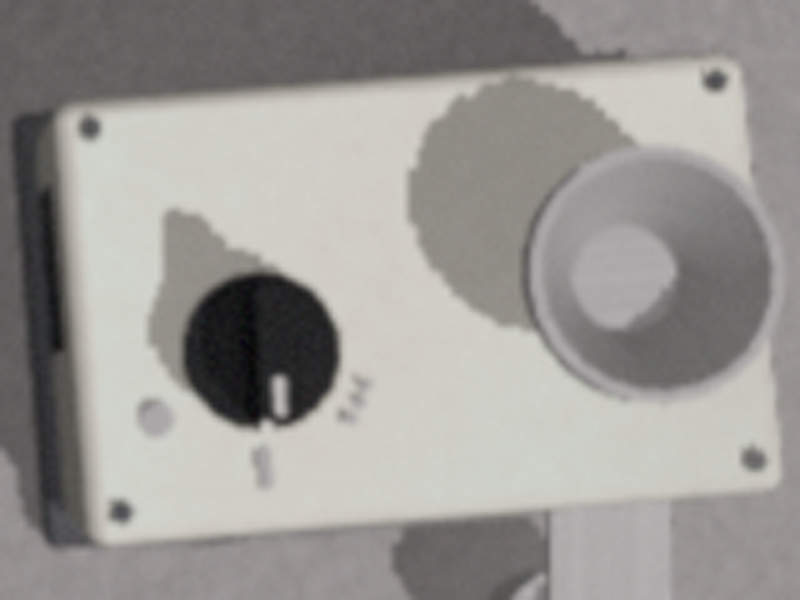

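View pics/sidec.png

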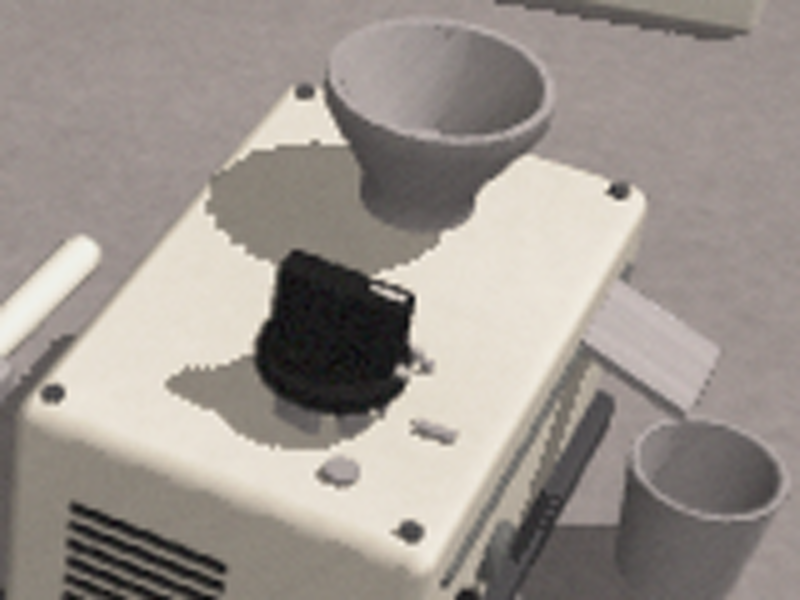

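```bash
cat > h.py <<'E'
import cv2,numpy as np
from plant import r
def K(c):
    f=240/np.tan(np.radians(c["vertical_fov"]/2));return np.array([[f,0,c["cx"]],[0,f,c["cy"]],[0,0,1]]),np.array([c["k1"],0,0,0.])
def back(n,uv,z):
    c=r.get_calibration(n);k,d=K(c);u=cv2.undistortPoints(np.array(uv,float).reshape(-1,1,2),k,d).reshape(-1,2)
    R,t=np.array(c["R"]),np.array(c["t"]);o=-R.T@t;D=np.c_[u,np.ones(len(u))]@R
    return o+D*((z-o[2])/D[:,2])[:,None]
def proj(n,X):
    c=r.get_calibration(n);k,d=K(c);return cv2.projectPoints(np.array(X,float).reshape(-1,3),cv2.Rodrigues(np.array(c["R"]))[0],np.array(c["t"],float),k,d)[0].reshape(-1,2)
E
python3 - <<'E'
from h import *
np.set_printoptions(precision=4,suppress=True)
T=lambda p:np.array(p)/5+[325,205]-0.4
S=lambda p:np.array(p)/5+[340,160]-0.4
a=back("top",T([(90,128),(715,80),(753,458),(121,511)]),.13);print(a,a.mean(0))
e=back("side",S([(53,393),(305,91),(620,190),(410,531)]),.13);print(e,e.mean(0))
for A in(a,e):
    v=A[0]-A[1]+A[3]-A[2]; w=A[0]-A[3]+A[1]-A[2]
    yaw=np.arctan2(-v[0],v[1]),np.arctan2(w[1],w[0]);print("yaw",yaw)
    y=np.mean(yaw);c,s=np.cos(y),np.sin(y);print("axis",A.mean(0)[:2]+[c*-.015-s*.06,s*-.015+c*.06])
print("skirt",back("top",T([(262,350)]),.150))
print("hopper",back("top",T([(655,273)]),.185))
m=back("top",T([(262,467),(356,400),(155,416)]),.133);print("marks",m)
print("pointer",back("top",T([(281,378),(281,415)]),.181))
print("pointerS",back("side",S([(372,286),(411,297)]),.181))
E
```

```text
[[ 0.5778  0.051   0.13  ]
 [ 0.5985 -0.1676  0.13  ]
 [ 0.4674 -0.1794  0.13  ]
 [ 0.4468  0.0391  0.13  ]] [ 0.5226 -0.0643  0.13  ]
[[ 0.5788  0.0525  0.13  ]
 [ 0.599  -0.1665  0.13  ]
 [ 0.4675 -0.1793  0.13  ]
 [ 0.4477  0.04    0.13  ]] [ 0.5233 -0.0633  0.13  ]
yaw (np.float64(0.09433396297803605), np.float64(0.09022298316588728))
axis [ 0.5022 -0.0059]
yaw (np.float64(0.0909143721762476), np.float64(0.09598555354341226))
axis [ 0.5027 -0.005 ]
skirt [[ 0.502  -0.0059  0.15  ]]
hopper [[ 0.5281 -0.1283  0.185 ]]
marks [[ 0.4624 -0.0087  0.133 ]
 [ 0.4856 -0.0409  0.133 ]
 [ 0.4792  0.028   0.133 ]]
pointer [[ 0.4926 -0.0074  0.181 ]
 [ 0.4808 -0.0074  0.181 ]]
pointerS [[ 0.4936 -0.0056  0.181 ]
 [ 0.4806 -0.0081  0.181 ]]
```

```bash
cat >> h.py <<'E'
from scipy.spatial.transform import Rotation as Ro
def tgt(yaw,sgn=1):
    z=sgn*np.array([-np.sin(yaw),np.cos(yaw),0]);y=np.array([0,0,-1.]);return np.c_[np.cross(y,z),y,z]
AX=np.array([.5025,-.0055])
def delta(pos,R):
    s=r.get_state();R0=Ro.from_quat(s["eef_rot"]).as_matrix()
    d=R0.T@(np.array(pos)-s["tool_pos"]);w=Ro.from_matrix(R0.T@R).as_rotvec()/np.radians(45)
    return np.round(d,4),np.round(w,4)
def st():
    s=r.get_state();R0=Ro.from_quat(s["eef_rot"]).as_matrix()
    print(s["clock"],"pos",np.round(s["tool_pos"],4),"yaw%%",np.round(np.arctan2(-R0[0,2],R0[1,2]),4),"tilt",np.round(R0[:,1],4),"F",np.round(s["contact_force"],2),"M",np.round(s["moment"],3),"op",round(s["opening"],4),"q7",np.round(s["q"][6],3))
E
python3 - <<'E'
from h import *
st();print(Ro.from_quat(r.get_state()["eef_rot"]).as_matrix().round(3))
for s in(1,-1):print(delta([*AX,.40],tgt(.093,s)))
E
```

```text
0.1 pos [0.1773 0.599  0.404 ] yaw%% -0.2877 tilt [-3.0e-04 -1.6e-03 -1.0e+00] F [-0.48  0.14 -0.61] M [-0.022 -0.017 -0.021] op 0.9988 q7 -0.215
[[ 0.959 -0.     0.284]
 [-0.284 -0.002  0.959]
 [ 0.    -1.    -0.002]]
(array([ 0.4833,  0.0048, -0.4874]), array([ 2.000e-03, -4.847e-01, -2.000e-04]))
(array([ 0.4833,  0.0048, -0.4874]), array([3.0000e-04, 3.5153e+00, 2.8000e-03]))
```

```bash
python3 - <<'E'
from h import *
s=r.get_state();R=Ro.from_quat(s["eef_rot"]).as_matrix();p=s["tool_pos"]
for k in range(4):
    print((R.T@np.r_[(AX-p[:2])/4,0]).round(4)); R=R@Ro.from_rotvec([0,.88*np.pi/4,0]).as_matrix()
E
```

```text
[ 0.1208  0.0002 -0.1219]
[ 0.1708  0.0002 -0.0169]
[0.1423 0.0002 0.0959]
[0.0486 0.0002 0.1646]
```

{"op": "arm_command", "data": {
  "deltas": [
    {"dx": 0.024,"dz": -0.024,"wy": 0.17},
    {"dx": 0.048,"dz": -0.049,"wy": 0.35},
    {"dx": 0.072,"dz": -0.073,"wy": 0.53},
    {"dx": 0.097,"dz": -0.098,"wy": 0.7},
    {"dx": 0.121,"dz": -0.122,"wy": 0.88}
  ],
  "claw": 1
}}

```text
invalid input at $.deltas[0]: expected keys dx, dy, dz, wx, wy, wz
```

{"op": "arm_command", "data": {
  "deltas": [
    {"dx": 0.034,"dz": -0.003,"wy": 0.17},
    {"dx": 0.068,"dz": -0.007,"wy": 0.35},
    {"dx": 0.102,"dz": -0.01,"wy": 0.53},
    {"dx": 0.137,"dz": -0.014,"wy": 0.7},
    {"dx": 0.171,"dz": -0.017,"wy": 0.88}
  ]
}}

```text
invalid input at $.deltas[0]: expected keys dx, dy, dz, wx, wy, wz
```

```bash
python3 - <<'E'
from h import *
st();print(r.get_state()["q"]);print(delta([*AX,.40],tgt(.093,-1)))
E
```

```text
0.1 pos [0.1773 0.599  0.404 ] yaw%% -0.2877 tilt [-3.0e-04 -1.6e-03 -1.0e+00] F [-0.48  0.14 -0.61] M [-0.022 -0.017 -0.021] op 0.9988 q7 -0.215
[-1.24923196  0.68988646 -0.19451306  1.56619712  0.15732112  0.90248967
 -0.21511404]
(array([ 0.4833,  0.0048, -0.4874]), array([3.0000e-04, 3.5153e+00, 2.8000e-03]))
```

All six keys are needed in each row.

{"op": "arm_command", "data": {
  "deltas": [
    {"dx": 0.024,"dy": 0,"dz": -0.024,"wx": 0,"wy": 0.17,"wz": 0},
    {"dx": 0.048,"dy": 0,"dz": -0.049,"wx": 0,"wy": 0.35,"wz": 0},
    {"dx": 0.072,"dy": 0,"dz": -0.073,"wx": 0,"wy": 0.53,"wz": 0},
    {"dx": 0.097,"dy": 0,"dz": -0.098,"wx": 0,"wy": 0.7,"wz": 0},
    {"dx": 0.121,"dy": 0,"dz": -0.122,"wx": 0,"wy": 0.88,"wz": 0}
  ],
  "claw": 1
}}

```text
clock: 0.6
tool_pos: [0.2593, 0.4464, 0.4045]
eef_rot: [0.623, -0.334, 0.334, -0.623]
contact_force: [0.3, 0.8, 0.9]
opening: 0.997
```

```bash
python3 - <<'E'
from h import *
st();print(r.get_state()["q"]);print(delta([*AX,.40],tgt(.093,-1)))
E
```

```text
0.6 pos [0.2593 0.4464 0.4045] yaw%% -0.9846 tilt [-2.e-04 -6.e-04 -1.e+00] F [0.28 0.81 0.92] M [-0.021  0.021  0.021] op 0.9971 q7 -0.559
[-1.12548733  0.5455006  -0.01334774  1.89632208  0.01092557  0.70048774
 -0.55910686]
(array([ 0.511 ,  0.0048, -0.0474]), array([-2.0000e-04,  2.6279e+00,  1.0000e-03]))
```

{"op": "arm_command", "data": {
  "deltas": [
    {"dx": 0.034,"dy": 0,"dz": -0.003,"wx": 0,"wy": 0.17,"wz": 0},
    {"dx": 0.068,"dy": 0,"dz": -0.007,"wx": 0,"wy": 0.35,"wz": 0},
    {"dx": 0.102,"dy": 0,"dz": -0.01,"wx": 0,"wy": 0.53,"wz": 0},
    {"dx": 0.137,"dy": 0,"dz": -0.014,"wx": 0,"wy": 0.7,"wz": 0},
    {"dx": 0.171,"dy": 0,"dz": -0.017,"wx": 0,"wy": 0.88,"wz": 0}
  ]
}}

```text
clock: 1.1
tool_pos: [0.3404, 0.2952, 0.4046]
eef_rot: [-0.473, 0.525, -0.525, 0.473]
contact_force: [0.6, 0.8, 0.6]
opening: 0.999
```

{"op": "arm_command", "data": {
  "deltas": [
    {"dx": 0.028,"dy": 0,"dz": 0.019,"wx": 0,"wy": 0.17,"wz": 0},
    {"dx": 0.057,"dy": 0,"dz": 0.038,"wx": 0,"wy": 0.35,"wz": 0},
    {"dx": 0.085,"dy": 0,"dz": 0.057,"wx": 0,"wy": 0.53,"wz": 0},
    {"dx": 0.114,"dy": 0,"dz": 0.077,"wx": 0,"wy": 0.7,"wz": 0},
    {"dx": 0.142,"dy": 0,"dz": 0.096,"wx": 0,"wy": 0.88,"wz": 0}
  ]
}}

```text
clock: 1.6
tool_pos: [0.422, 0.1444, 0.4046]
eef_rot: [-0.267, 0.655, -0.655, 0.267]
contact_force: [1.0, 1.3, 0.4]
opening: 1.001
```

```bash
python3 - <<'E'
from h import *
st();print(r.get_state()["q"]);print(delta([*AX,.40],tgt(.093,-1)))
E
```

```text
1.6 pos [0.422  0.1444 0.4046] yaw%% -2.3668 tilt [-2.e-04  1.e-04 -1.e+00] F [1.02 1.32 0.41] M [-0.018  0.093  0.021] op 1.001 q7 -0.911
[-0.66296948  0.48662152  0.34768656  2.09872992 -0.28600705  0.60065099
 -0.91091468]
(array([0.0473, 0.0046, 0.1635]), array([2.000e-04, 8.681e-01, 2.000e-04]))
```

{"op": "arm_command", "data": {
  "deltas": [
    {"dx": 0.009,"dy": 0.001,"dz": 0.033,"wx": 0,"wy": 0.17,"wz": 0},
    {"dx": 0.019,"dy": 0.002,"dz": 0.065,"wx": 0,"wy": 0.35,"wz": 0},
    {"dx": 0.028,"dy": 0.003,"dz": 0.098,"wx": 0,"wy": 0.52,"wz": 0},
    {"dx": 0.038,"dy": 0.004,"dz": 0.131,"wx": 0,"wy": 0.7,"wz": 0},
    {"dx": 0.047,"dy": 0.005,"dz": 0.163,"wx": 0,"wy": 0.868,"wz": 0}
  ]
}}

```text
clock: 2.1
tool_pos: [0.5032, -0.0044, 0.3995]
eef_rot: [-0.033, 0.706, -0.706, 0.033]
contact_force: [-0.1, 1.3, -0.4]
opening: 1.0
```

```bash
python3 - <<'E'
from h import *
st();print(r.get_state()["q"]);print(delta([*AX,.40],tgt(.093,-1)))
for n,(x,y) in dict(side=(388,205),top=(355,250)).items():
    i=cv2.imread(f"pics/{n}0.png")[y:y+45,x:x+48]
    i=np.clip(255*(i/255.)**.45,0,255).astype(np.uint8)
    I=cv2.resize(i,None,fx=12,fy=12,interpolation=cv2.INTER_CUBIC)
    for sel,col in((-.1,(255,0,0)),(0,(0,255,0)),(.1,(0,0,255))):
        a=.093+sel;c,s=np.cos(a),np.sin(a)
        P=[[AX[0]+c*u-s*v,AX[1]+s*u+c*v,.181] for u,v in((-.023,-.007),(-.023,.007),(.023,.007),(.023,-.007))]
        q=((proj(n,P)-[x,y]+.5)*12).round().astype(int);cv2.polylines(I,[q.reshape(-1,1,2)],True,col,1)
    cv2.imwrite(f"pics/{n}z.png",I)
E
```

```text
2.1 pos [ 0.5032 -0.0044  0.3995] yaw%% -3.0486 tilt [-4.e-04  2.e-04 -1.e+00] F [-0.1   1.3  -0.36] M [ 0.022  0.096 -0.007] op 0.9999 q7 -1.093
[-0.40160417  0.59230962  0.51842854  1.95484094 -0.44013512  0.70726707
 -1.09345747]
(array([ 0.0008, -0.0005,  0.001 ]), array([ 0.0003, -0.    ,  0.0005]))
```

View pics/sidez.png

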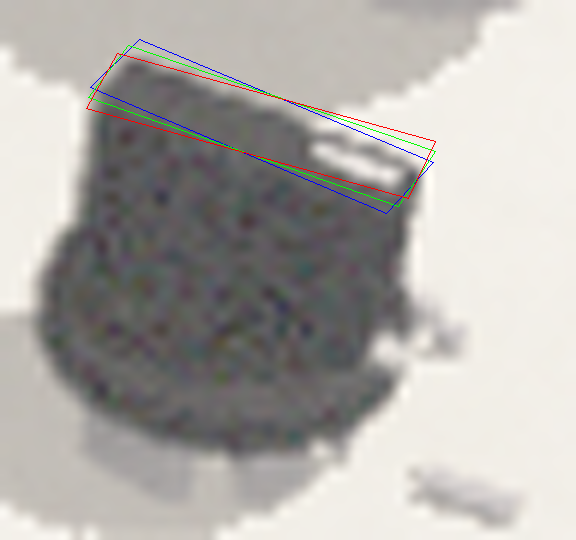

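View pics/topz.png

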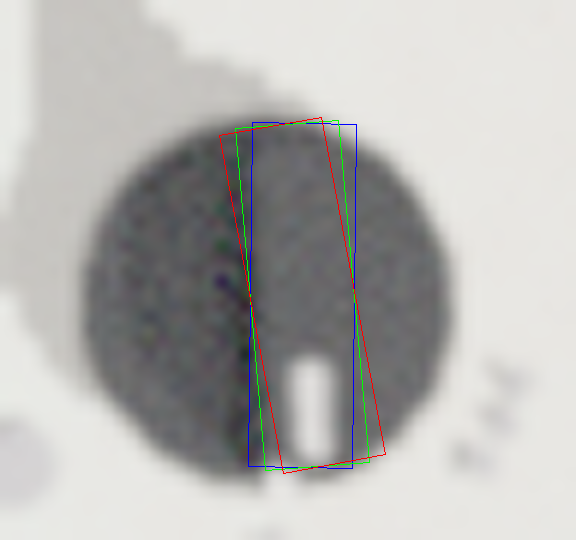

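{"op": "arm_command", "data": {
  "deltas": [
    {"dx": 0.001,"dy": 0.02,"dz": 0.001,"wx": 0,"wy": 0.01,"wz": 0},
    {"dx": 0.001,"dy": 0.04,"dz": 0.001,"wx": 0,"wy": 0.016,"wz": 0},
    {"dx": 0.001,"dy": 0.06,"dz": 0.001,"wx": 0,"wy": 0.016,"wz": 0},
    {"dx": 0.001,"dy": 0.077,"dz": 0.001,"wx": 0,"wy": 0.016,"wz": 0},
    {"dx": 0.001,"dy": 0.077,"dz": 0.001,"wx": 0,"wy": 0.016,"wz": 0}
  ],
  "grip_force": 3
}}

```text
clock: 2.6
tool_pos: [0.5011, -0.004, 0.3208]
eef_rot: [-0.032, 0.707, -0.706, 0.029]
contact_force: [0.2, -0.5, 0.0]
opening: 1.0
```

```bash
python3 - <<'E'
from h import *
st();print(delta([*AX,.322],tgt(.08,-1)))
im=r.snapshot("side");cv2.imwrite("pics/side1.png",cv2.resize(im[120:300,300:540,::-1],None,fx=3,fy=3))
E
```

```text
2.6 pos [ 0.5011 -0.004   0.3208] yaw%% -3.0554 tilt [-4.7e-03  3.0e-04 -1.0e+00] F [ 0.17 -0.48  0.04] M [ 0.047  0.228 -0.023] op 1.0002 q7 -1.012
(array([-0.0013, -0.0012,  0.0016]), array([0.0009, 0.0078, 0.0059]))
```

View pics/side1.png

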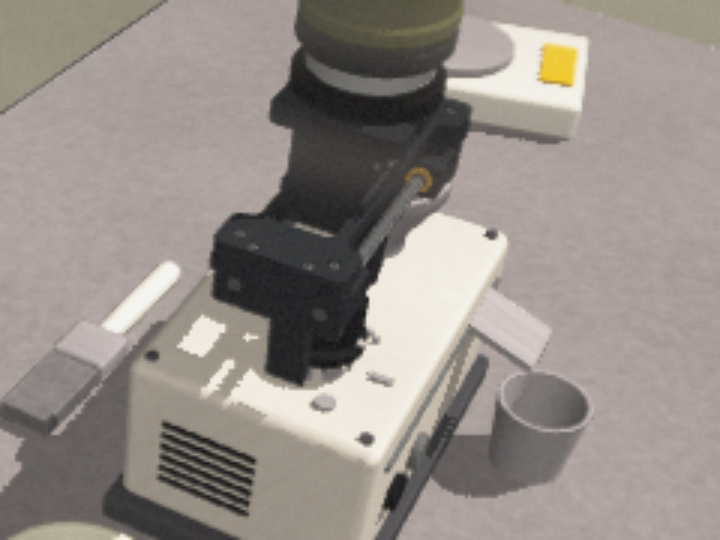

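{"op": "arm_command", "data": {
  "deltas": [
    {"dx": 0,"dy": 0,"dz": 0,"wx": 0,"wy": 0,"wz": 0},
    {"dx": 0,"dy": 0,"dz": 0,"wx": 0,"wy": 0,"wz": 0},
    {"dx": 0,"dy": 0,"dz": 0,"wx": 0,"wy": 0,"wz": 0},
    {"dx": 0,"dy": 0,"dz": 0,"wx": 0,"wy": 0,"wz": 0},
    {"dx": 0,"dy": 0,"dz": 0,"wx": 0,"wy": 0,"wz": 0}
  ]
}}

```text
clock: 3.15
tool_pos: [0.502, -0.0042, 0.323]
eef_rot: [-0.03, 0.706, -0.706, 0.031]
contact_force: [-1.1, 0.2, -0.2]
opening: 1.001
```

```bash
python3 - <<'E'
from h import *
st();print(delta([*AX,.322],tgt(.08,-1)))
E
```

```text
3.15 pos [ 0.502  -0.0042  0.323 ] yaw%% -3.0554 tilt [ 5.e-04  1.e-04 -1.e+00] F [-1.08  0.2  -0.18] M [0.025 0.148 0.014] op 1.001 q7 -1.012
(array([-0.0004,  0.001 ,  0.0014]), array([ 0.0001,  0.0079, -0.0007]))
```

{"op": "arm_command", "data": {
  "deltas": [
    {"dx": 0,"dy": 0.001,"dz": 0.0013,"wx": 0,"wy": 0,"wz": 0},
    {"dx": 0,"dy": 0.001,"dz": 0.0013,"wx": 0,"wy": 0,"wz": 0},
    {"dx": 0,"dy": 0.001,"dz": 0.0013,"wx": 0,"wy": 0,"wz": 0},
    {"dx": 0,"dy": 0.001,"dz": 0.0013,"wx": 0,"wy": 0,"wz": 0},
    {"dx": 0,"dy": 0.001,"dz": 0.0013,"wx": 0,"wy": 0,"wz": 0}
  ],
  "claw": -1,
  "grip_force": 3
}}

```text
clock: 3.65
tool_pos: [0.502, -0.0055, 0.3217]
eef_rot: [-0.03, 0.706, -0.706, 0.03]
contact_force: [0.6, 0.4, -0.3]
opening: 0.57
```

```bash
python3 - <<'E'
from h import *
st();print(delta([*AX,.322],tgt(.08,-1)))
E
```

```text
3.65 pos [ 0.502  -0.0055  0.3217] yaw%% -3.0555 tilt [-1.e-04  1.e-04 -1.e+00] F [ 0.61  0.38 -0.3 ] M [0.033 0.139 0.041] op 0.5705 q7 -1.009
(array([-0.0005, -0.0003,  0.    ]), array([0.0001, 0.0077, 0.0001]))
```

Fingers close at about 75 mm/s; another second is needed.

{"op": "arm_command", "data": {
  "deltas": [
    {"dx": 0,"dy": 0,"dz": 0,"wx": 0,"wy": 0,"wz": 0},
    {"dx": 0,"dy": 0,"dz": 0,"wx": 0,"wy": 0,"wz": 0},
    {"dx": 0,"dy": 0,"dz": 0,"wx": 0,"wy": 0,"wz": 0},
    {"dx": 0,"dy": 0,"dz": 0,"wx": 0,"wy": 0,"wz": 0},
    {"dx": 0,"dy": 0,"dz": 0,"wx": 0,"wy": 0,"wz": 0}
  ]
}}

```text
clock: 4.15
tool_pos: [0.5021, -0.0057, 0.3217]
eef_rot: [0.03, -0.706, 0.707, -0.03]
contact_force: [0.7, -0.3, 0.1]
opening: 0.155
```

```bash
python3 -c "
from h import *
st()"
```

```text
4.15 pos [ 0.5021 -0.0057  0.3217] yaw%% -3.0557 tilt [ 3.e-04 -2.e-04 -1.e+00] F [ 0.74 -0.26  0.06] M [0.026 0.167 0.002] op 0.1552 q7 -1.009
```

{"op": "arm_command", "data": {
  "deltas": [
    {"dx": 0,"dy": 0,"dz": 0,"wx": 0,"wy": 0,"wz": 0},
    {"dx": 0,"dy": 0,"dz": 0,"wx": 0,"wy": 0,"wz": 0},
    {"dx": 0,"dy": 0,"dz": 0,"wx": 0,"wy": 0,"wz": 0},
    {"dx": 0,"dy": 0,"dz": 0,"wx": 0,"wy": 0,"wz": 0},
    {"dx": 0,"dy": 0,"dz": 0,"wx": 0,"wy": 0,"wz": 0}
  ]
}}

```text
clock: 4.65
tool_pos: [0.5021, -0.0056, 0.3217]
eef_rot: [0.03, -0.706, 0.707, -0.031]
contact_force: [0.8, -1.1, -0.0]
opening: 0.16
```

```bash
python3 -c "
from h import *
st()"
```

```text
4.65 pos [ 0.5021 -0.0056  0.3217] yaw%% -3.0556 tilt [ 4.e-04 -1.e-04 -1.e+00] F [ 0.8  -1.09 -0.  ] M [-0.178  0.052 -0.041] op 0.1602 q7 -1.009
```

{"op": "arm_command", "data": {
  "deltas": [
    {"dx": 0,"dy": 0,"dz": 0,"wx": 0,"wy": 0,"wz": 0},
    {"dx": 0,"dy": 0,"dz": 0,"wx": 0,"wy": 0,"wz": 0},
    {"dx": 0,"dy": 0,"dz": 0,"wx": 0,"wy": 0,"wz": 0},
    {"dx": 0,"dy": 0,"dz": 0,"wx": 0,"wy": 0,"wz": 0},
    {"dx": 0,"dy": 0,"dz": 0,"wx": 0,"wy": 0,"wz": 0}
  ],
  "grip_force": 35
}}

```text
clock: 5.15
tool_pos: [0.5021, -0.0056, 0.3217]
eef_rot: [0.03, -0.706, 0.707, -0.03]
contact_force: [0.7, -0.9, -0.8]
opening: 0.155
```

```bash
python3 -c "
from h import *
st()"
```

```text
5.15 pos [ 0.5021 -0.0056  0.3217] yaw%% -3.0556 tilt [ 3.e-04 -2.e-04 -1.e+00] F [ 0.69 -0.95 -0.77] M [-0.357 -0.014 -0.026] op 0.1549 q7 -1.009
```

{"op": "arm_command", "data": {
  "deltas": [
    {"dx": 0,"dy": -0.003,"dz": 0,"wx": 0,"wy": 0,"wz": 0},
    {"dx": 0,"dy": -0.006,"dz": 0,"wx": 0,"wy": 0,"wz": 0},
    {"dx": 0,"dy": -0.009,"dz": 0,"wx": 0,"wy": 0,"wz": 0},
    {"dx": 0,"dy": -0.012,"dz": 0,"wx": 0,"wy": 0,"wz": 0},
    {"dx": 0,"dy": -0.012,"dz": 0,"wx": 0,"wy": 0,"wz": 0}
  ]
}}

```text
clock: 5.65
tool_pos: [0.502, -0.0056, 0.3337]
eef_rot: [0.03, -0.706, 0.707, -0.03]
contact_force: [3.5, -3.1, -14.1]
opening: 0.157
```

```bash
python3 - <<'E'
from h import *
st()
im=r.snapshot("side");cv2.imwrite("pics/side2.png",cv2.resize(im[190:270,360:460,::-1],None,fx=7,fy=7,interpolation=2))
E
```

```text
5.65 pos [ 0.502  -0.0056  0.3337] yaw%% -3.0555 tilt [ 0.e+00 -3.e-04 -1.e+00] F [  3.46  -3.06 -14.11] M [-0.677 -0.604 -0.036] op 0.1573 q7 -1.022
```

View pics/side2.png

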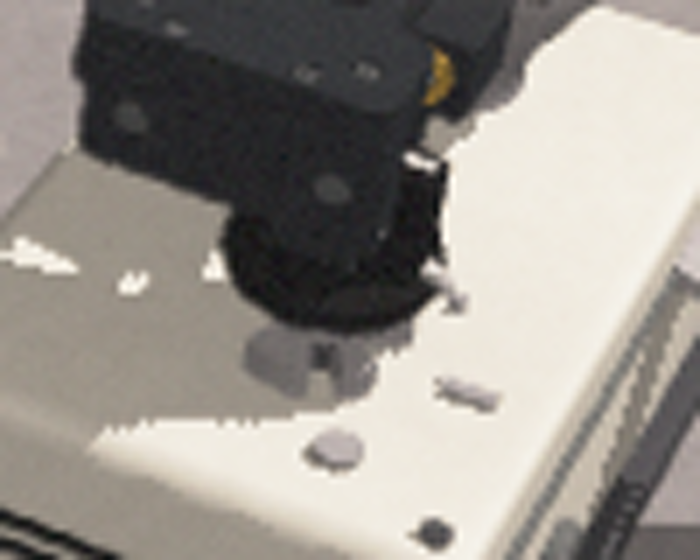

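```bash
python3 - <<'E'
from h import *
for z in (.132,.136,.14):
  for uv in ((405.3,243.5),(406,241),(404.5,239.5)):
    p=back("side",[uv],z)[0,:2]-AX
    print(z,uv,p.round(4),np.hypot(*p).round(4),"ang rel park",round((np.arctan2(p[1],p[0])-.093-np.pi+np.pi)%(2*np.pi)-np.pi,3))
c=np.r_[AX,.13]
for d in(.83,1.05,1.27):
  for R in(.018,.022):
    a=np.pi+.093-d;print(d,R,((proj("side",[[AX[0]+R*np.cos(a),AX[1]+R*np.sin(a),.136]])-[360,190]+.5)*7).round())
E
```

```text
0.132 (405.3, 243.5) [-0.0082  0.0151] 0.0172 ang rel park -1.163
0.132 (406, 241) [-0.0061  0.0086] 0.0106 ang rel park -1.043
0.132 (404.5, 239.5) [-0.0022  0.0067] 0.007 ang rel park -1.345
0.136 (405.3, 243.5) [-0.0099  0.0193] 0.0217 ang rel park -1.189
0.136 (406, 241) [-0.0078  0.0129] 0.0151 ang rel park -1.118
0.136 (404.5, 239.5) [-0.0039  0.011 ] 0.0117 ang rel park -1.321
0.14 (405.3, 243.5) [-0.0116  0.0236] 0.0263 ang rel park -1.207
0.14 (406, 241) [-0.0095  0.0173] 0.0197 ang rel park -1.159
0.14 (404.5, 239.5) [-0.0057  0.0154] 0.0164 ang rel park -1.311
0.83 0.018 [[347. 368.]]
0.83 0.022 [[353. 378.]]
1.05 0.018 [[331. 369.]]
1.05 0.022 [[333. 379.]]
1.27 0.018 [[315. 367.]]
1.27 0.022 [[313. 378.]]
```

{"op": "arm_command", "data": {
  "deltas": [
    {"dx": 0,"dy": 0,"dz": 0,"wx": 0,"wy": -0.1,"wz": 0},
    {"dx": 0,"dy": 0,"dz": 0,"wx": 0,"wy": -0.2,"wz": 0},
    {"dx": 0,"dy": 0,"dz": 0,"wx": 0,"wy": -0.3,"wz": 0},
    {"dx": 0,"dy": 0,"dz": 0,"wx": 0,"wy": -0.4,"wz": 0},
    {"dx": 0,"dy": 0,"dz": 0,"wx": 0,"wy": -0.4,"wz": 0}
  ]
}}

```text
clock: 6.2
tool_pos: [0.502, -0.0058, 0.3336]
eef_rot: [-0.141, 0.693, -0.693, 0.141]
contact_force: [3.4, -2.2, -12.7]
opening: 0.155
```

```bash
python3 -c "
from h import *
st()"
```

```text
6.2 pos [ 0.502  -0.0058  0.3336] yaw%% -2.7412 tilt [ 1.e-04  0.e+00 -1.e+00] F [  3.4   -2.15 -12.74] M [-0.692 -0.657  0.01 ] op 0.155 q7 -0.816
```

{"op": "arm_command", "data": {
  "deltas": [
    {"dx": 0,"dy": 0,"dz": 0,"wx": 0,"wy": -0.13,"wz": 0},
    {"dx": 0,"dy": 0,"dz": 0,"wx": 0,"wy": -0.26,"wz": 0},
    {"dx": 0,"dy": 0,"dz": 0,"wx": 0,"wy": -0.39,"wz": 0},
    {"dx": 0,"dy": 0,"dz": 0,"wx": 0,"wy": -0.52,"wz": 0},
    {"dx": 0,"dy": 0,"dz": 0,"wx": 0,"wy": -0.52,"wz": 0}
  ]
}}

```text
clock: 6.7
tool_pos: [0.5021, -0.0059, 0.3337]
eef_rot: [0.278, -0.65, 0.65, -0.278]
contact_force: [4.5, -2.7, -13.7]
opening: 0.156
```

```bash
python3 - <<'E'
from h import *
st()
for n,(x,y) in dict(side=(360,190),top=(330,220)).items():
  im=r.snapshot(n);cv2.imwrite(f"pics/{n}3.png",cv2.resize(im[y:y+80,x:x+100,::-1],None,fx=7,fy=7,interpolation=2))
E
```

```text
6.7 pos [ 0.5021 -0.0059  0.3337] yaw%% -2.3345 tilt [ 3.e-04 -1.e-04 -1.e+00] F [  4.5   -2.73 -13.68] M [-0.76  -0.782 -0.026] op 0.1559 q7 -0.555
```

View pics/side3.png

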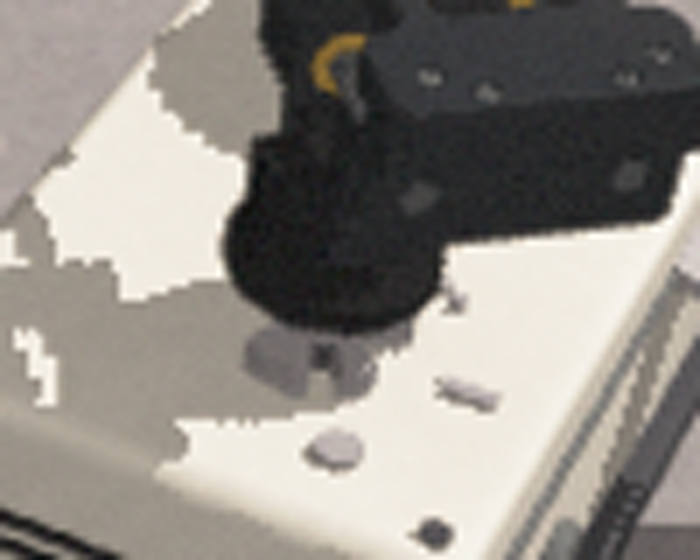

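{"op": "arm_command", "data": {
  "deltas": [
    {"dx": 0,"dy": 0.001,"dz": 0,"wx": 0,"wy": 0,"wz": 0},
    {"dx": 0,"dy": 0.002,"dz": 0,"wx": 0,"wy": 0,"wz": 0},
    {"dx": 0,"dy": 0.003,"dz": 0,"wx": 0,"wy": 0,"wz": 0},
    {"dx": 0,"dy": 0.0037,"dz": 0,"wx": 0,"wy": 0,"wz": 0},
    {"dx": 0,"dy": 0.0037,"dz": 0,"wx": 0,"wy": 0,"wz": 0}
  ]
}}

```text
clock: 7.3
tool_pos: [0.5021, -0.0058, 0.33]
eef_rot: [0.277, -0.65, 0.651, -0.277]
contact_force: [3.1, -3.6, -12.1]
opening: 0.155
```

```bash
python3 -c "
from h import *
st()"
```

```text
7.3 pos [ 0.5021 -0.0058  0.33  ] yaw%% -2.3359 tilt [ 2.e-04 -6.e-04 -1.e+00] F [  3.1   -3.6  -12.13] M [-0.759 -0.804 -0.039] op 0.1547 q7 -0.554
```

{"op": "arm_command", "data": {
  "deltas": [
    {"dx": 0,"dy": 0.0003,"dz": 0,"wx": 0,"wy": 0,"wz": 0},
    {"dx": 0,"dy": 0.0003,"dz": 0,"wx": 0,"wy": 0,"wz": 0},
    {"dx": 0,"dy": 0.0003,"dz": 0,"wx": 0,"wy": 0,"wz": 0},
    {"dx": 0,"dy": 0.0003,"dz": 0,"wx": 0,"wy": 0,"wz": 0},
    {"dx": 0,"dy": 0.0003,"dz": 0,"wx": 0,"wy": 0,"wz": 0}
  ],
  "grip_force": 3
}}

```text
clock: 7.8
tool_pos: [0.5021, -0.0057, 0.3301]
eef_rot: [0.278, -0.65, 0.65, -0.278]
contact_force: [2.2, -4.2, -0.7]
opening: 0.16
```

```bash
python3 -c "
from h import *
st()"
```

```text
7.8 pos [ 0.5021 -0.0057  0.3301] yaw%% -2.3335 tilt [ 7.e-04 -0.e+00 -1.e+00] F [ 2.15 -4.17 -0.72] M [-0.817 -0.29  -0.008] op 0.1595 q7 -0.552
```

{"op": "arm_command", "data": {
  "deltas": [
    {"dx": 0,"dy": 0,"dz": 0,"wx": 0,"wy": -0.02,"wz": 0},
    {"dx": 0,"dy": 0,"dz": 0,"wx": 0,"wy": -0.04,"wz": 0},
    {"dx": 0,"dy": 0,"dz": 0,"wx": 0,"wy": -0.06,"wz": 0},
    {"dx": 0,"dy": 0,"dz": 0,"wx": 0,"wy": -0.08,"wz": 0},
    {"dx": 0,"dy": 0,"dz": 0,"wx": 0,"wy": -0.08,"wz": 0}
  ]
}}

```text
clock: 8.3
tool_pos: [0.502, -0.0058, 0.3299]
eef_rot: [0.299, -0.641, 0.641, -0.299]
contact_force: [1.2, -3.6, 1.2]
opening: 0.17
```

```bash
cat > look.py <<'E'
from h import *
import sys
st()
im=r.snapshot("side");cv2.imwrite(f"pics/s{sys.argv[1]}.png",cv2.resize(im[190:270,360:460,::-1],None,fx=7,fy=7,interpolation=2))
E
python3 look.py a
```

```text
8.3 pos [ 0.502  -0.0058  0.3299] yaw%% -2.2699 tilt [ 1.e-04 -1.e-04 -1.e+00] F [ 1.23 -3.6   1.25] M [-1.042 -0.178 -0.067] op 0.1701 q7 -0.512
```

View pics/sa.png

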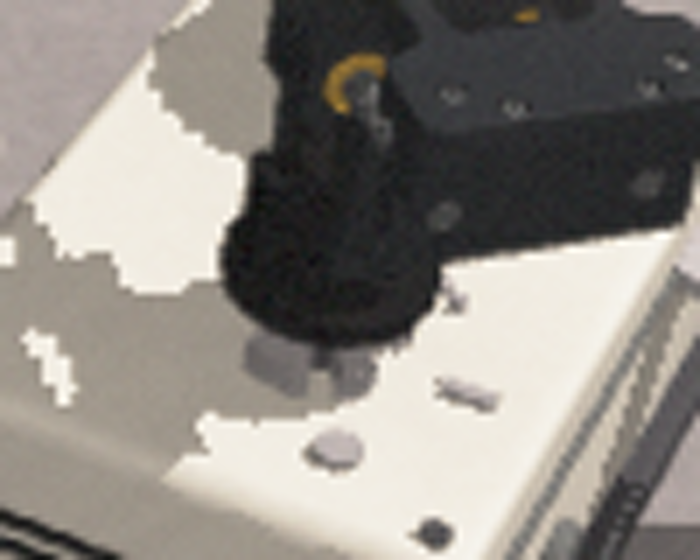

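{"op": "arm_command", "data": {
  "deltas": [
    {"dx": 0,"dy": 0,"dz": 0,"wx": 0,"wy": 0,"wz": 0},
    {"dx": 0,"dy": 0,"dz": 0,"wx": 0,"wy": 0,"wz": 0},
    {"dx": 0,"dy": 0,"dz": 0,"wx": 0,"wy": 0,"wz": 0},
    {"dx": 0,"dy": 0,"dz": 0,"wx": 0,"wy": -0.02,"wz": 0},
    {"dx": 0,"dy": 0,"dz": 0,"wx": 0,"wy": -0.04,"wz": 0}
  ],
  "grip_force": 5
}}

```text
clock: 8.85
tool_pos: [0.5021, -0.0056, 0.3298]
eef_rot: [0.309, -0.636, 0.636, -0.309]
contact_force: [1.4, -4.3, 2.8]
opening: 0.169
```

```bash
python3 -c "
from h import *
st()"
```

```text
8.85 pos [ 0.5021 -0.0056  0.3298] yaw%% -2.2381 tilt [ 3.e-04 -1.e-04 -1.e+00] F [ 1.39 -4.34  2.8 ] M [-1.078 -0.122 -0.129] op 0.1694 q7 -0.492
```

{"op": "arm_command", "data": {
  "deltas": [
    {"dx": 0,"dy": -0.0005,"dz": 0,"wx": 0,"wy": -0.02,"wz": 0},
    {"dx": 0,"dy": -0.001,"dz": 0,"wx": 0,"wy": -0.03,"wz": 0},
    {"dx": 0,"dy": -0.001,"dz": 0,"wx": 0,"wy": -0.04,"wz": 0},
    {"dx": 0,"dy": -0.001,"dz": 0,"wx": 0,"wy": -0.05,"wz": 0},
    {"dx": 0,"dy": -0.001,"dz": 0,"wx": 0,"wy": -0.05,"wz": 0}
  ]
}}

```text
clock: 9.35
tool_pos: [0.5022, -0.0055, 0.3301]
eef_rot: [0.321, -0.63, 0.63, -0.321]
contact_force: [3.0, -5.0, -4.1]
opening: 0.164
```

```bash
python3 look.py b
```

```text
9.35 pos [ 0.5022 -0.0055  0.3301] yaw%% -2.1985 tilt [-0.e+00 -2.e-04 -1.e+00] F [ 3.02 -5.05 -4.09] M [-1.077 -0.444 -0.042] op 0.1638 q7 -0.468
```

View pics/sb.png

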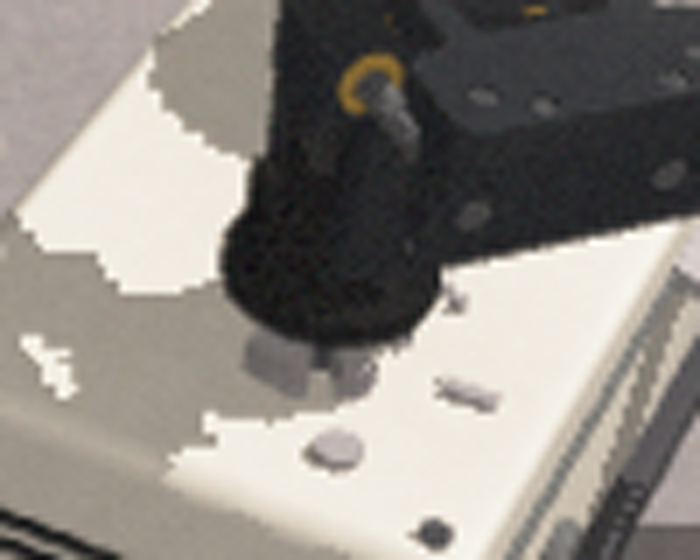

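{"op": "arm_command", "data": {
  "deltas": [
    {"dx": 0,"dy": -0.0003,"dz": 0,"wx": 0,"wy": -0.01,"wz": 0},
    {"dx": 0,"dy": -0.0003,"dz": 0,"wx": 0,"wy": -0.02,"wz": 0},
    {"dx": 0,"dy": -0.0003,"dz": 0,"wx": 0,"wy": -0.03,"wz": 0},
    {"dx": 0,"dy": -0.0003,"dz": 0,"wx": 0,"wy": -0.04,"wz": 0},
    {"dx": 0,"dy": -0.0003,"dz": 0,"wx": 0,"wy": -0.05,"wz": 0}
  ]
}}

```text
clock: 9.9
tool_pos: [0.5022, -0.0054, 0.3302]
eef_rot: [0.334, -0.623, 0.624, -0.334]
contact_force: [2.8, -5.4, -7.1]
opening: 0.16
```

```bash
python3 look.py c
```

```text
9.9 pos [ 0.5022 -0.0054  0.3302] yaw%% -2.159 tilt [-2.e-04 -3.e-04 -1.e+00] F [ 2.78 -5.4  -7.12] M [-1.12  -0.568 -0.066] op 0.1604 q7 -0.443
```

View pics/sc.png

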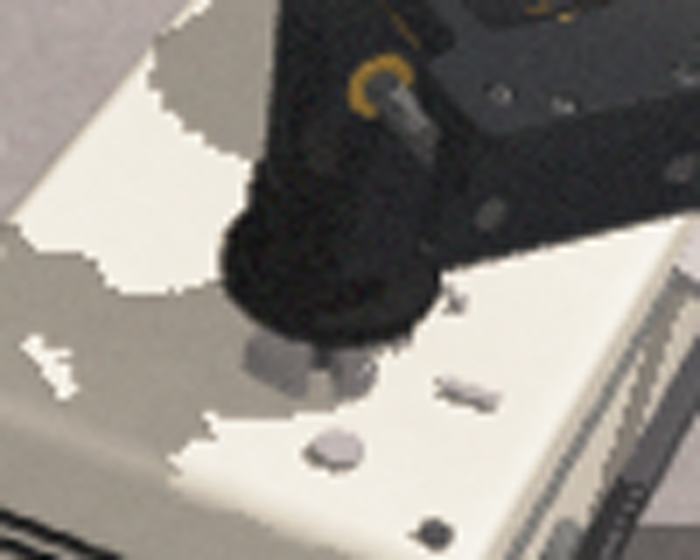

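{"op": "arm_command", "data": {
  "deltas": [
    {"dx": 0,"dy": 0,"dz": 0,"wx": 0,"wy": 0,"wz": 0},
    {"dx": 0,"dy": 0,"dz": 0,"wx": 0,"wy": 0,"wz": 0},
    {"dx": 0,"dy": 0,"dz": 0,"wx": 0,"wy": -0.01,"wz": 0},
    {"dx": 0,"dy": 0,"dz": 0,"wx": 0,"wy": -0.02,"wz": 0},
    {"dx": 0,"dy": 0,"dz": 0,"wx": 0,"wy": -0.03,"wz": 0}
  ],
  "grip_force": 3.5
}}

```text
clock: 10.45
tool_pos: [0.5023, -0.0053, 0.3304]
eef_rot: [-0.341, 0.619, -0.619, 0.341]
contact_force: [3.5, -4.3, -3.2]
opening: 0.163
```

```bash
python3 look.py d
```

```text
10.45 pos [ 0.5023 -0.0053  0.3304] yaw%% -2.1353 tilt [ 2.e-04  1.e-04 -1.e+00] F [ 3.46 -4.31 -3.18] M [-1.037 -0.542 -0.084] op 0.163 q7 -0.428
```

View pics/sd.png

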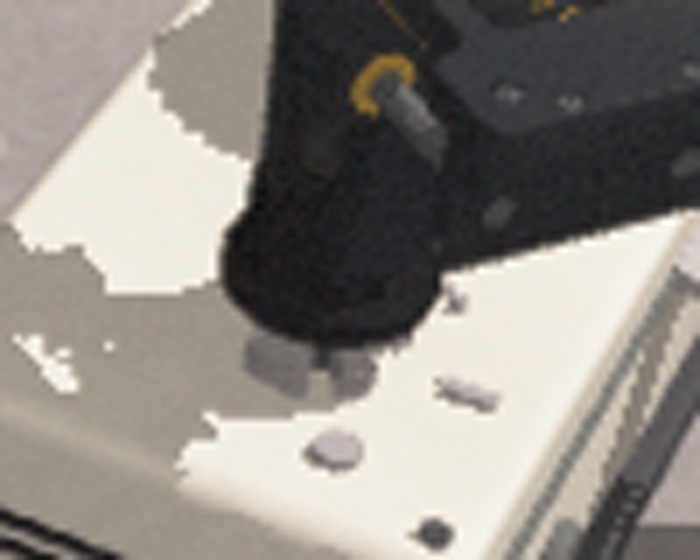

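{"op": "arm_command", "data": {
  "deltas": [
    {"dx": 0,"dy": 0,"dz": 0,"wx": 0,"wy": -0.01,"wz": 0},
    {"dx": 0,"dy": 0,"dz": 0,"wx": 0,"wy": -0.02,"wz": 0},
    {"dx": 0,"dy": 0,"dz": 0,"wx": 0,"wy": -0.03,"wz": 0},
    {"dx": 0,"dy": 0,"dz": 0,"wx": 0,"wy": -0.04,"wz": 0},
    {"dx": 0,"dy": 0,"dz": 0,"wx": 0,"wy": -0.04,"wz": 0}
  ],
  "grip_force": 4
}}

```text
clock: 11.0
tool_pos: [0.5025, -0.005, 0.3304]
eef_rot: [0.351, -0.614, 0.614, -0.351]
contact_force: [2.8, -4.7, -4.8]
opening: 0.158
```

```bash
python3 look.py e
```

```text
11.0 pos [ 0.5025 -0.005   0.3304] yaw%% -2.1034 tilt [ 7.e-04  3.e-04 -1.e+00] F [ 2.78 -4.68 -4.76] M [-0.96  -0.646  0.076] op 0.1579 q7 -0.408
```

View pics/se.png

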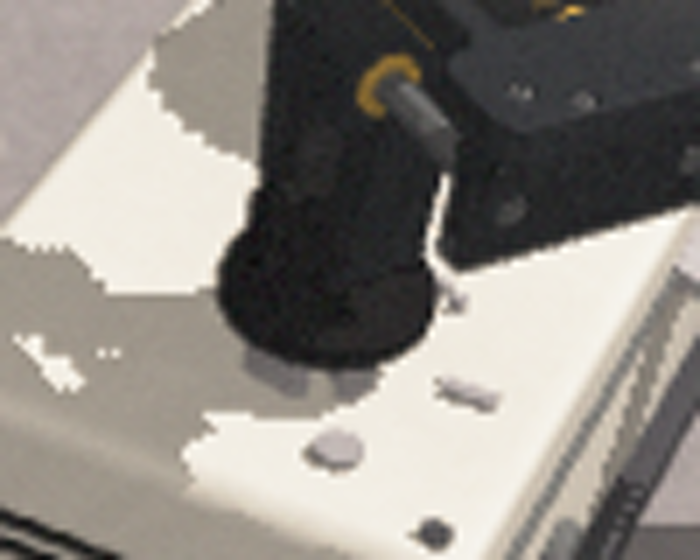

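The knob has snapped down: the skirt's lower edge moved from row ~345 to ~368 in the crop. Next I open the fingers.

{"op": "arm_command", "data": {
  "deltas": [
    {"dx": 0,"dy": 0,"dz": 0,"wx": 0,"wy": 0,"wz": 0},
    {"dx": 0,"dy": 0,"dz": 0,"wx": 0,"wy": 0,"wz": 0},
    {"dx": 0,"dy": 0,"dz": 0,"wx": 0,"wy": 0,"wz": 0},
    {"dx": 0,"dy": 0,"dz": 0,"wx": 0,"wy": 0,"wz": 0},
    {"dx": 0,"dy": 0,"dz": 0,"wx": 0,"wy": 0,"wz": 0}
  ],
  "claw": 0.2
}}

```text
clock: 11.55
tool_pos: [0.5019, -0.0052, 0.331]
eef_rot: [-0.35, 0.614, -0.614, 0.35]
contact_force: [0.3, 0.4, 0.7]
opening: 0.587
```

```bash
python3 look.py f
```

```text
11.55 pos [ 0.5019 -0.0052  0.331 ] yaw%% -2.1047 tilt [-5.e-04  5.e-04 -1.e+00] F [0.29 0.38 0.68] M [-0.089  0.053  0.018] op 0.587 q7 -0.408
```

View pics/sf.png

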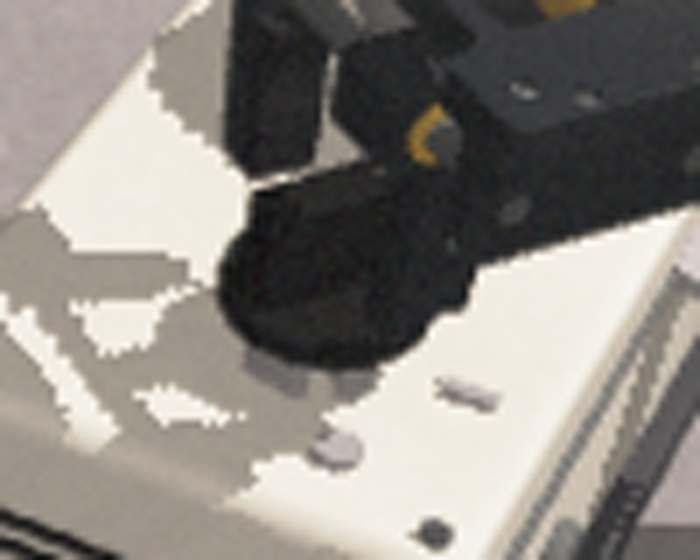

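Free of the knob, with forces near zero. Now I retreat straight up, then aside for a clear look.

{"op": "arm_command", "data": {
  "deltas": [
    {"dx": 0,"dy": -0.015,"dz": 0,"wx": 0,"wy": 0,"wz": 0},
    {"dx": 0,"dy": -0.045,"dz": 0,"wx": 0,"wy": 0,"wz": 0},
    {"dx": 0,"dy": -0.085,"dz": 0,"wx": 0,"wy": 0,"wz": 0},
    {"dx": 0,"dy": -0.12,"dz": 0,"wx": 0,"wy": 0,"wz": 0},
    {"dx": 0,"dy": -0.12,"dz": 0,"wx": 0,"wy": 0,"wz": 0}
  ]
}}

```text
clock: 12.1
tool_pos: [0.5032, -0.0058, 0.4552]
eef_rot: [0.347, -0.613, 0.616, -0.353]
contact_force: [0.6, -1.2, 0.9]
opening: 0.601
```

```bash
python3 - <<'E'
from h import *
st()
R=Ro.from_quat(r.get_state()["eef_rot"]).as_matrix();print((R.T@[-.03,.2,0]).round(4))
for n,(x,y) in dict(side=(340,160),top=(325,205)).items():
  im=r.snapshot(n);cv2.imwrite(f"pics/{n}9.png",cv2.resize(im[y:y+120,x:x+160,::-1],None,fx=5,fy=5,interpolation=2))
E
```

```text
12.1 pos [ 0.5032 -0.0058  0.4552] yaw%% -2.1056 tilt [ 9.3e-03  7.0e-04 -1.0e+00] F [ 0.6  -1.15  0.87] M [-0.089  0.053  0.036] op 0.6015 q7 -0.458
[-1.568e-01 -1.000e-04 -1.277e-01]
```

View pics/side9.png

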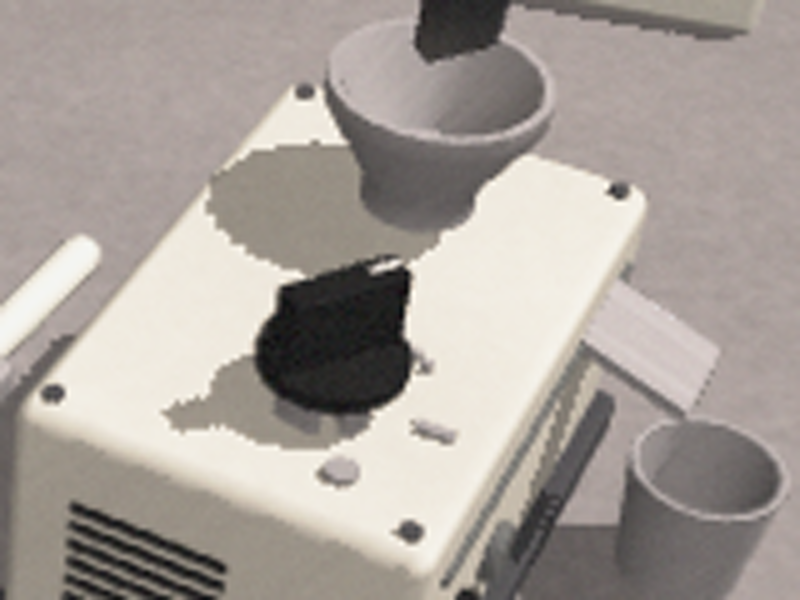

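```bash
python3 - <<'E'
from h import *
p=back("side",np.array([(375,271),(403,261)])/5+[339.6,159.6],.181)
m=p.mean(0)[:2]-AX;print("sel",np.arctan2(-m[1],-m[0])-.093)
a=cv2.imread("pics/sidec.png");b=cv2.imread("pics/side9.png")
for x in(280,300,330,350):
    f=lambda i:[y for y in range(340,450) if i[y,x].max()<60][-1]
    print(x,f(a),f(b))
E
```

```text
sel 0.907485472658647
280 396 396
300 406 405
330 412 412
350 413 412
```

{"op": "arm_command", "data": {
  "deltas": [
    {"dx": 0,"dy": 0,"dz": 0,"wx": 0,"wy": 0,"wz": 0},
    {"dx": 0,"dy": 0,"dz": 0,"wx": 0,"wy": 0,"wz": 0},
    {"dx": 0,"dy": 0,"dz": 0,"wx": 0,"wy": 0,"wz": 0},
    {"dx": 0,"dy": 0,"dz": 0,"wx": 0,"wy": 0,"wz": 0},
    {"dx": 0,"dy": 0,"dz": 0,"wx": 0,"wy": 0,"wz": 0}
  ]
}}

```text
clock: 12.7
tool_pos: [0.502, -0.0055, 0.4507]
eef_rot: [-0.35, 0.614, -0.614, 0.35]
contact_force: [0.2, -0.8, 0.8]
opening: 0.597
```

The skirt is at its original height, so the knob is fully down, and its angle is about 0.91 rad. I'm handing the job in.

```bash
python3 -c "
from h import *
st();print(r.finish_job())"
```

```text
12.7 pos [ 0.502  -0.0055  0.4507] yaw%% -2.1052 tilt [-7.e-04 -0.e+00 -1.e+00] F [ 0.24 -0.78  0.78] M [-0.113  0.078  0.004] op 0.5966 q7 -0.457
the job is handed in; nothing more can be done
None
```

The mill is set to fine, and I handed the job in at 12.7 s; the hand-in gives no verdict.

**What I did:** I gripped the knob, pulled it up about 12 mm and turned it to about 0.71 rad while lifted. I then set it down on the land between the slots and turned it in small steps with a light grip of 3 to 5 N. It snapped into the fine notch with the gripper at about 0.94 rad. I then opened the fingers and moved 120 mm straight up.

**Last checks:**
- **Height:** the knob's skirt edge is back at its starting picture height, within about 0.2 pixel, so it is fully down.
- **Angle:** the pointer reads about 0.91 rad in the side picture and the gripper angle at the snap was about 0.94. Both are inside 0.75–1.35. The ring's coarse notch, seen in the picture, had suggested about 0.92.
- **Forces:** the tool reads about 1 N after letting go, similar to its noise at the start. While turning, the moment about the tool's vertical axis stayed under about 0.13 N m in the readings after each move.
- **Bystanders:** I planned all moves clear of the cup, mortar and brush. The cup and the brush's handle look unmoved in the last side picture, but I did not measure them, and the mortar is outside it.

**Hiccups:** my first two move commands were refused for missing keys, with no motion. At 3 N the knob lagged the gripper by about 0.05 rad, so I raised the grip slightly and lifted the tool a little.

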